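# Slide the paint jars home in the sloped rack

## Robot

A 6-joint arm with a two-finger parallel gripper is mounted at the origin on the work surface. World frame = base frame: x ahead of the robot, y to its left, z up, the work surface at z = 0. Lengths are in m, angles in degrees, forces in N, time in s.
With the tool pointing down it reaches from about 0.375 to 0.9 m from the base axis. Payload 3.1 kg.
Tool frame: the origin (TCP) lies on the centre line of the jaws, within the pads' length; the fingertips stand 14 mm ahead of it and the grasp point (between the pads) lies 5 mm behind it (bot.tips_ahead is the distance from the TCP to the fingertips, in m); z points along the fingers, y is the line along which they close (so a half turn about z gives the same grasp; the last joint's range is limited). The gripper opens to 87 mm and grips with 3 to 60 N. Pads are 19 mm wide; open, the fingers measure 117 mm over their backs; the gripper's body (75 mm by 190 mm) begins 51 mm behind the grasp point.
Start: joints at [-75.315, 30.224, 82.088, -0, 67.689, -10.227], TCP at [0.263, -0.567, 0.237] pointing down, gripper open.
Joint ranges: [-176.69, 176.69], [-43.24, 126.21], [12.49, 139.97], [-82, 262], [0, 151.66], [-163.58, 163.58]. Speed limits (degrees/s): [159.86, 159.86, 180, 180, 180, 180].

## Interface

Orientations are given as a 3x3 rotation matrix whose columns are the frame's x, y, z axes.
In Python, from rig import bot gives the robot as it stands.
- The arm moves only by the tool play_rows, never from a script. Its argument "moves" is a list that holds one entry, the list of rows, each a list of 6 numbers: the shift along the tool's x, y, z in mm, then the turn, a rotation vector about the tool's x, y, z in rad. A call has 1 to 5 rows; each row shifts and turns the commanded pose from where the row before left it, along the tool's axes as they then stand; what a row does not reach is not made up. A row lasts 1/10 s, in which the tool goes at most 50 mm and 8.59 degrees, less where a joint would pass 70% of its speed; a pose out of reach is approached as far as the arm can. A call with a gripper value outside its range is refused whole. "fingers" is the opening, from -1 (shut) to 1 (fully open), set as the call begins (left out, the last holds). The fingers move at their own pace and stop on an object; the grip force is fixed at half the most. Time passes only in rows, so rows that do not move let the fingers close. It gives the time, the measured TCP pose, the force, the opening and the grip force at its end, in the units of the state.
- bot.read_state(): the state, without advancing time (a new reading comes with each control period).
- bot.capture(name): name is "side" or "top"; returns a dict with "image" (480x640x3 uint8, blue, green, red), "fx", "fy", "cx", "cy" (pixels), "distortion" ([k1, k2, p1, p2, k3] as OpenCV has them; the pictures are not rectified), "R" (3x3) and "t" (3): a world point X has camera coordinates R X + t. Camera axes: x right, y down, z forward; pixel columns grow to the right and rows downward; lengths in m; the calibration is good to about 2 mm. A picture is of the moment at which its call begins. There is no depth.
- bot.hand_in(): hands the job in; it is judged then, once.
Trained networks look in a picture, given as the dict that the camera call returned (one of the last four; its "shot" number tells which), for a name from the list of things; names that differ only in an ending like _2 or _b are one class to them, and where a whole thing is asked for, a point or a joint stands for the part that bears it (a point fixed in the world has none). Each returns a list of dicts, best first, with "confidence" (0 to 1); they miss things now and then, are a little off and sometimes report something else, mostly with a low value. They report only what shows in the picture. A call takes as long as a camera call.
- bot.search_frame(picture, query): "centre" ([column, row] in pixels, amid what is visible of it).
- bot.silhouettes(picture, query): "pixels" (480x640 bool, what is visible of it) and "centre" ([column, row] in pixels, amid what is visible of it).
- bot.pinpoint(picture, query): "centre" ([column, row] in pixels: a listed point, or the origin of a listed thing).
The state is a dict: "time_s": time; "joint_positions": joint angles; "qvel": joint speeds; "tau": joint torques, N m; "position": TCP position; "tcp_rot": TCP orientation; "force": force on the tool from outside, world axes, zero at the start; "moment": the same for the moment, N m; "opening": opening from 0.0 (shut) to 1.0 (fully open); "grasp_force": force on a finger pad.
Only numpy, scipy, OpenCV 4.12 (cv2) and the standard library are available. Lean on these libraries where they do the work, as an engineer would, in place of code of your own. Each camera call takes 0.05 s, during which the arm holds its last target. There are 200 camera calls.

## Task

Put the paint rack in order. Stand the squat white jar that was left out on the table (the same kind as the two jars in the rack) upright on the upper half of the rack's empty lane and slide it down along the lane until it rests against the back stop; the jar that stalled part-way down the middle lane must be slid down to the stop too, without lifting it out. Leave the jar that is already home against the stop where it is.

Things in the scene. Friction and masses are not known exactly. Their poses are not given: they have to be found in the camera images.
- rack: Fixed wooden rack; plywood bed 240 x 240 mm sloping 12 deg (0.21 rad) down away from the robot, 65 mm up at its middle. Origin: centre of the bed surface; x down the slope, y across to the left, z square to the bed. 3 lanes 72 mm wide at y = +78, 0, -78 mm (right, empty), 6 mm dividers 15 mm high. Back stop: strip 20 mm high, face at x = +114 mm, so a jar is home with its centre at x = 89, z = 31 mm.
- jar_new_c (a point): A squat round paint jar, white with a black lid, 50 mm in diameter and 62 mm tall, 80 to 170 g. It stands on the table to the right of the rack, among other things (a slimmer, taller bottle, a wider jar, a roll of tape). The point is its centre, half-way up; z is its axis, upwards.
- jar_stalled_c (a point): A squat round paint jar, white with a black lid, 50 mm in diameter and 62 mm tall, 80 to 170 g. It stands in the middle lane of the rack (y = 0), stopped part-way down. Jars stay where they are put on the bed and slide at a light push (under 3 N). The point is its centre, half-way up; z is its axis.
- jar_home_c (a point): A squat round paint jar, white with a black lid, 50 mm in diameter and 62 mm tall, 80 to 170 g. It stands in the left lane of the rack (y = +78 mm), already against the back stop: leave it. The point is its centre, half-way up; z is its axis.

How it is judged (in metres and radians):
On the way, in this order (a step that is already met when the one before it is completed fails the run):
1. the jar from the table stands on the upper half of the empty lane (x of jar_new_c in the frame of rack between -0.125 and -0.01 m and y of jar_new_c in the frame of rack between -0.098 and -0.058 m and z of jar_new_c in the frame of rack between 0.019 and 0.043 m and angle between jar_new_c's own z axis and vertical below 0.45 rad), for 0.2 s.
2. it slides down along the lane, on the bed (x of jar_new_c in the frame of rack between 0.005 and 0.065 m and y of jar_new_c in the frame of rack between -0.098 and -0.058 m and z of jar_new_c in the frame of rack between 0.019 and 0.043 m), for 0.04 s.
At the end, for the whole second after the job is handed in: All three jars stand upright (within about 10 degrees of square to the bed), at rest, each in its own lane (the one from the table in the right lane, the stalled one in the middle, the third on the left) and against the back stop, with at most 11 mm of gap (x of each of jar_new_c, jar_stalled_c, jar_home_c in the frame of rack above 0.078 m and y of jar_new_c in the frame of rack between -0.098 and -0.058 m and z of jar_new_c in the frame of rack between 0.019 and 0.043 m and angle between each of jar_new_c, jar_stalled_c, jar_home_c's own z axis and vertical below 0.4 rad and y of jar_stalled_c in the frame of rack between -0.02 and 0.02 m and z of jar_stalled_c in the frame of rack between 0.019 and 0.043 m and y of jar_home_c in the frame of rack between 0.058 and 0.098 m and z of jar_home_c in the frame of rack between 0.019 and 0.043 m and linear speed of each of jar_new, jar_stalled below 0.02 m/s); the robot touches nothing.
It fails at once if the stalled jar is lifted out of its lane (raised more than 20 mm) (z of jar_stalled_c in the frame of rack above 0.051 m).
It fails at once if the jar that was already home is moved by more than 15 mm (distance of jar_home_c from where it was at the start of the episode above 0.015 m).
It also fails if it takes over 67 s, if anything falls off the work surface, if the arm or the gripper's body presses on something with over 40 N, if the wrist force passes 120 N, or if a joint passes its speed limit or range.

## Working session

There is one attempt and no reset: what is moved stays moved. The work goes in short steps, Python scripts to look and compute and a tool call to move; the robot and the scene stay as the last step left them, time stands still between calls to the robot, and variables do not carry over. Pictures are saved under pics/ and viewed, at most 10 in all, crops included, and the job is handed in when it is done.

Besides the shell and the picture viewer there is one more tool, called after "Request:" as name([rows], argument=value, ...), one row to a line, values as JSON. play_rows: Moves the arm, as the interface text tells. Its arguments: {"type":"object","properties":{"moves":{"type":"array","items":{"type":"array","items":{"type":"array","items":{"type":"number"}}}},"fingers":{"type":"number"}},"required":["moves"]}

```bash
mkdir -p pics; cat > h.py <<'E'
from rig import bot
import numpy as np, cv2
def ray(c,p):
    K=np.array([[c['fx'],0,c['cx']],[0,c['fy'],c['cy']],[0,0,1.]])
    u=cv2.undistortPoints(np.array([[p]],float),K,np.array(c['distortion'],float))[0,0]
    R=np.array(c['R']);t=np.array(c['t'])
    d=R.T@np.array([u[0],u[1],1]);return -R.T@t,d/np.linalg.norm(d)
def tri(rs):
    A=0;b=0
    for o,d in rs:
        P=np.eye(3)-np.outer(d,d);A=A+P;b=b+P@o
    x=np.linalg.solve(A,b);return x,[round(1000*np.linalg.norm((np.eye(3)-np.outer(d,d))@(x-o)),1) for o,d in rs]
def atz(r,z):
    o,d=r;return o+d*(z-o[2])/d[2]
E
python3 - <<'E'
from h import *
s=bot.read_state();print(s['time_s'],s['position'],np.round(s['tcp_rot'],3).tolist(),s['opening'])
cs={n:bot.capture(n) for n in('side','top')}
for n,c in cs.items():
    cv2.imwrite(f'pics/{n}0.png',c['image']);print(n,'cam pos',(-np.array(c['R']).T@np.array(c['t'])).round(3))
    for q in('rack','jar_new_c','jar_stalled_c','jar_home_c'):
        for m in bot.pinpoint(c,q)[:4]: print(n,q,np.round(m['centre'],1),round(m['confidence'],2),atz(ray(c,m['centre']),.065 if q=='rack' else .031 if 'new' in q else .09).round(3))
E
```

```text
0.0 [ 0.26311401 -0.56613999  0.23557403] [[0.907, 0.421, -0.001], [0.421, -0.907, 0.002], [0.0, -0.002, -1.0]] 1.001815680906117
side cam pos [ 0.511 -0.716  0.532]
side rack [299.  208.7] 0.74 [0.542 0.112 0.065]
side jar_new_c [339.2 330.4] 0.94 [ 0.589 -0.21   0.031]
side jar_stalled_c [279.2 191.8] 0.91 [0.502 0.141 0.09 ]
top cam pos [ 0.437 -0.043  1.165]
top rack [257.9 253.6] 0.79 [0.534 0.096 0.065]
top jar_new_c [397.8 227.5] 0.94 [ 0.596 -0.206  0.031]
top jar_stalled_c [249.5 270.8] 0.58 [0.496 0.11  0.09 ]
```

View pics/side0.png

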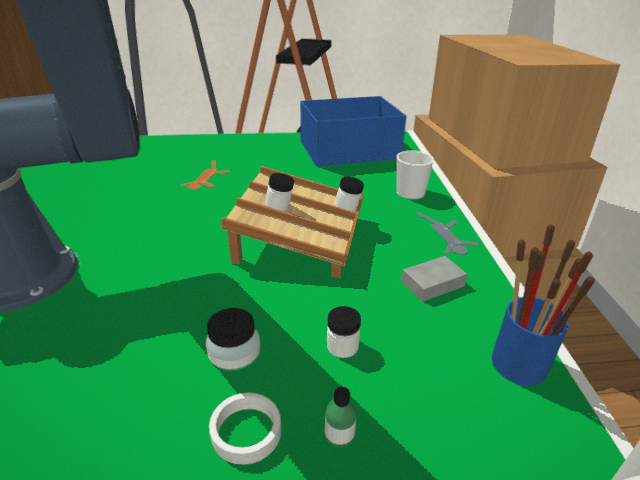

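View pics/top0.png

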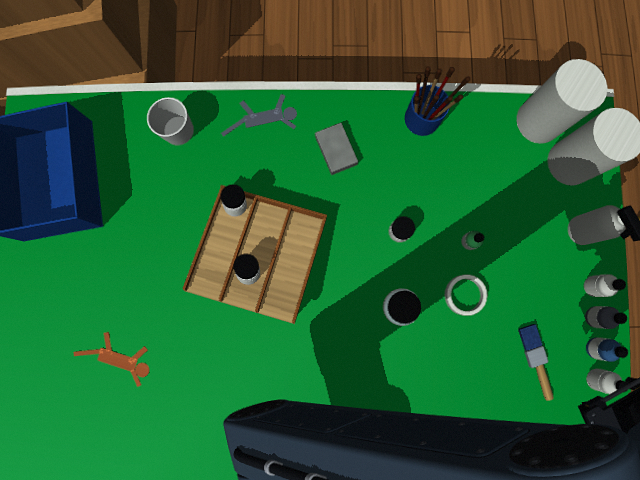

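The side view shows the new jar at (343,332), the stalled jar at (279,192) and the home jar at (349,195). In the top view they are at (402,228), (246,267) and (233,200). The bed corners in the top view are at about (222,184), (326,215), (294,322) and (186,290).

```bash
cat >> h.py <<'E'
from scipy.optimize import least_squares
from scipy.spatial.transform import Rotation as Ro
def proj(c,X):
    K=np.array([[c['fx'],0,c['cx']],[0,c['fy'],c['cy']],[0,0,1.]])
    return cv2.projectPoints(np.atleast_2d(np.array(X,float)),cv2.Rodrigues(np.array(c['R']))[0],np.array(c['t'],float),K,np.array(c['distortion'],float))[0][:,0]
def rackR(yaw): return Ro.from_euler('ZY',[yaw,np.radians(12)]).as_matrix()
def cyl(c,R,p):
    a=np.linspace(0,2*np.pi,40)
    P=np.array([[.025*np.cos(t),.025*np.sin(t),z] for z in(-.031,.031) for t in a])
    h=cv2.convexHull(proj(c,P@R.T+p).astype(np.float32))[:,0]; lo=h.min(0);hi=h.max(0);return np.r_[lo,hi]
def box(m):
    v,u=np.where(m);return np.r_[u.min(),v.min(),u.max()+1,v.max()+1]
def fitjar(obs,R,p0):
    f=lambda p:np.concatenate([cyl(c,R,p)-b for c,b in obs])
    s=least_squares(f,p0,loss='soft_l1');return s.x,np.round(f(s.x),1)
E
python3 - <<'E'
from h import *
cs={n:bot.capture(n) for n in('side','top')}
T=cs['top'];S=cs['side']
B=[[.12,.12,.008],[.12,-.12,.008],[-.12,-.12,.008],[-.12,.12,.008]]
obs=np.array([[222,184],[326,215],[294,322],[186,290]])
def f(v):
    R=rackR(v[3]);p=v[:3]
    return np.r_[(proj(T,np.array(B)@R.T+p)-obs).ravel(),(proj(T,p)[0]-[257.9,253.6])/2,(proj(S,p)[0]-[299,208.7])/2,(v[2]-.065)*2000]
s=least_squares(f,[.534,.1,.065,-.3],loss='soft_l1');v=s.x;print('rack',v.round(4),np.degrees(v[3]),f(v).round(1))
R=rackR(v[3]);np.save('rack.npy',v)
found={}
for q in('jar_new','jar_stalled'):
  for n,c in cs.items():
    for m in bot.silhouettes(c,q+'_c')[:4]:
        b=box(m['pixels']);print(q,n,np.round(m['centre']),round(m['confidence'],2),b,m['pixels'].sum())
        for k,w in(('new',(343,332) if n=='side' else (402,228)),('stalled',(279,192) if n=='side' else (246,267)),('home',(349,195) if n=='side' else (233,200))):
            if np.hypot(*(np.array(m['centre'])-w))<12: found[k,n]=b
for k,R0,p0 in(('new',np.eye(3),[.59,-.208,.031]),('stalled',R,[.49,.11,.1]),('home',R,[.6,.13,.08])):
    o=[(cs[n],found[k,n]) for n in cs if (k,n) in found]
    if o:
        p,r=fitjar(o,R0,p0);print(k,len(o),p.round(4),r,'rack frame',((p-v[:3])@R).round(4))
E
```

```text
rack [ 0.5371  0.0982  0.065  -0.2712] -15.536241336416763 [-0.5  2.   0.7  0.3  1.2 -0.4 -2.6 -1.4 -0.5 -0.7 -0.9  1.6  0.1]
jar_new side [339. 331.] 0.79 [326 306 361 357] 1512
jar_new top [405. 225.] 0.68 [391 216 415 241] 449
jar_stalled side [280. 190.] 0.98 [265 173 294 211] 883
jar_stalled top [247. 272.] 0.65 [233 253 260 284] 630
jar_stalled top [401. 229.] 0.45 [390 216 415 241] 463
new 2 [ 0.5943 -0.2137  0.0344] [-0.1 -2.  -0.5 -0.4 -1.4 -1.3  0.5  0.1] rack frame [ 0.142  -0.2852 -0.0011]
stalled 2 [0.5006 0.1136 0.1048] [-1.1 -1.  -0.5  0.3 -0.3 -0.9 -0.2 -0.3] rack frame [-0.0468  0.005   0.0307]
```

```bash
cat >> h.py <<'E'
def go(p,R,n):
    s=bot.read_state();R0=np.array(s['tcp_rot']);d=np.array(p)-np.array(s['position'])
    rv=Ro.from_matrix(R0.T@R).as_rotvec();
    print('t',s['time_s'],'pos',np.round(s['position'],4),'total mm(tool)',(1000*R0.T@d).round(1),'rotdeg',np.degrees(rv).round(1))
    for i in range(n):
        Ri=R0@Ro.from_rotvec(rv*i/n).as_matrix()
        print((1000*Ri.T@d/n).round(1).tolist()+(rv/n).round(3).tolist())
def down(ang):
    y=np.array([np.cos(np.radians(ang)),np.sin(np.radians(ang)),0]);z=np.array([0,0,-1.]);return np.c_[np.cross(y,z),y,z]
def rackpose(q):
    v=np.load('rack.npy');R=rackR(v[3]);return v[:3]+R@np.array(q),np.c_[np.cross(R[:,0],-R[:,2]),R[:,0],-R[:,2]]
E
python3 - <<'E'
from h import *
v=np.load('rack.npy');R=rackR(v[3]);c=bot.capture('top');im=c['image'].copy()
P=lambda q:tuple(int(round(x*8)) for x in proj(c,R@np.array(q)+v[:3])[0])
for y in(-.114,-.042,-.036,.036,.042,.114): cv2.line(im,P((-.12,y,.015)),P((.114,y,.015)),(0,0,255),1,16,3)
cv2.line(im,P((.114,-.12,.02)),P((.114,.12,.02)),(255,0,0),1,16,3)
for q in((.089,.078,.062),(-.0468,.005,.062)):
    for t in np.linspace(0,6.28,30): cv2.circle(im,P((q[0]+.025*np.cos(t),q[1]+.025*np.sin(t),q[2])),0,(255,0,255),-1,8,3)
cv2.imwrite('pics/ov.png',cv2.resize(im[165:335,165:345],None,fx=3.3,fy=3.3,interpolation=cv2.INTER_CUBIC))
go((.5945,-.212,.16),down(-45),12)
E
```

```text
t 0.85 pos [ 0.2633 -0.5668  0.2366] total mm(tool) [ 449.9 -182.3   76.6] rotdeg [  0.    0.  -20.1]
[37.5, -15.2, 6.4, 0.0, 0.0, -0.029]
[37.9, -14.1, 6.4, 0.0, 0.0, -0.029]
[38.3, -13.0, 6.4, 0.0, 0.0, -0.029]
[38.7, -11.9, 6.4, 0.0, 0.0, -0.029]
[39.0, -10.7, 6.4, 0.0, 0.0, -0.029]
[39.3, -9.6, 6.4, 0.0, 0.0, -0.029]
[39.6, -8.4, 6.4, 0.0, 0.0, -0.029]
[39.8, -7.3, 6.4, 0.0, 0.0, -0.029]
[40.0, -6.1, 6.4, 0.0, 0.0, -0.029]
[40.1, -4.9, 6.4, 0.0, 0.0, -0.029]
[40.3, -3.7, 6.4, 0.0, 0.0, -0.029]
[40.4, -2.6, 6.4, 0.0, 0.0, -0.029]
```

View pics/ov.png

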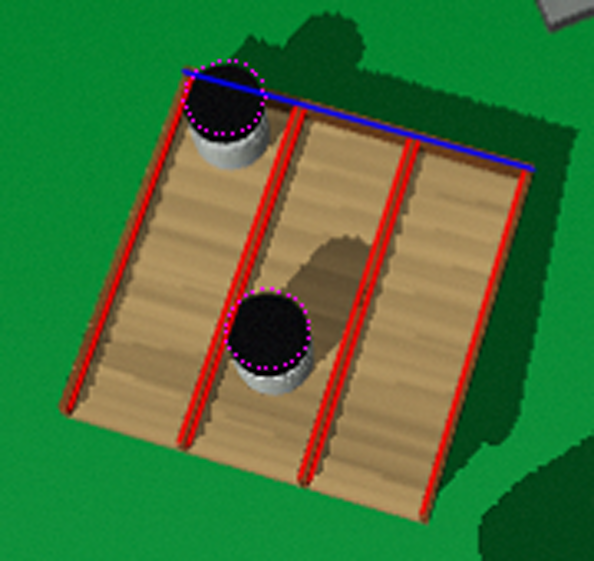

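The overlay matches the rack. The dividers line up, and the stop edge is drawn about 1 px too far, so I'll allow 2 mm for that. Moving over the new jar now.

Request:
play_rows([
  [[37,-15,6,0,0,-0.029],[38,-14,6,0,0,-0.029],[38,-13,6,0,0,-0.029],[39,-12,6,0,0,-0.029],[39,-11,6,0,0,-0.029]],
])

```text
time_s: 1.35
position: [0.4018, -0.418, 0.2065]
tcp_rot: [[0.836, 0.549, 0.0], [0.549, -0.836, -0.0], [0.0, 0.001, -1.0]]
force: [-0.2, 0.6, -0.4]
opening: 1.005
grasp_force: 0.0
```

Request:
play_rows([
  [[39,-10,6,0,0,-0.029],[40,-8,6,0,0,-0.029],[40,-7,6,0,0,-0.029],[40,-6,6,0,0,-0.029],[40,-5,6,0,0,-0.029]],
])

```text
time_s: 1.85
position: [0.5406, -0.2703, 0.1765]
tcp_rot: [[0.748, 0.664, 0.0], [0.664, -0.748, -0.0], [0.0, 0.001, -1.0]]
force: [0.8, -1.5, 0.7]
opening: 1.0
grasp_force: 0.0
```

Request:
play_rows([
  [[40,-4,6,0,0,-0.029],[40,-3,6,0,0,-0.029],[0,0,0,0,0,0],[0,0,0,0,0,0],[0,0,0,0,0,0]],
])

```text
time_s: 2.35
position: [0.5933, -0.2132, 0.1647]
tcp_rot: [[0.709, 0.705, -0.0], [0.705, -0.709, -0.0], [-0.001, 0.0, -1.0]]
force: [-1.4, -0.5, -0.9]
opening: 0.999
grasp_force: 0.0
```

```bash
python3 - <<'E'
from h import *
v=np.load('rack.npy');v[:3]-=.0015*rackR(v[3])[:,0];v[2]=.065;np.save('rack.npy',v)
c=bot.capture('side');cv2.imwrite('pics/s1.png',c['image'][150:450,150:550])
go((.5945,-.212,.038),down(-45),3)
E
```

```text
t 2.4 pos [ 0.5932 -0.2136  0.1648] total mm(tool) [  2.1  -0.2 126.8] rotdeg [ 0.   0.  -0.2]
[0.7, -0.1, 42.3, 0.0, 0.0, -0.001]
[0.7, -0.1, 42.3, 0.0, 0.0, -0.001]
[0.7, -0.1, 42.3, 0.0, 0.0, -0.001]
```

View pics/s1.png

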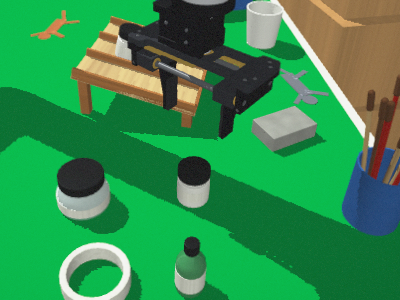

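Request:
play_rows([
  [[1,0,30,0,0,0],[1,0,30,0,0,0],[0,0,25,0,0,0],[0,0,25,0,0,0],[0,0,16,0,0,0]],
])

```text
time_s: 2.9
position: [0.5938, -0.2122, 0.0371]
tcp_rot: [[0.711, 0.704, -0.002], [0.704, -0.711, 0.001], [-0.001, -0.002, -1.0]]
force: [-0.3, 0.5, 0.3]
opening: 1.001
grasp_force: 0.0
```

Request:
play_rows([
  [[0,0,0,0,0,0],[0,0,0,0,0,0],[0,0,0,0,0,0],[0,0,0,0,0,0],[0,0,0,0,0,0]],
], fingers=-0.1)

```text
time_s: 3.4
position: [0.5959, -0.2113, 0.0397]
tcp_rot: [[0.709, 0.705, 0.002], [0.705, -0.709, -0.001], [0.001, 0.002, -1.0]]
force: [-0.2, -0.1, 0.3]
opening: 0.631
grasp_force: 0.0
```

Request:
play_rows([
  [[0,0,0,0,0,0],[0,0,0,0,0,0],[0,0,0,0,0,0]],
], fingers=-0.1)

```text
time_s: 3.7
position: [0.5957, -0.2111, 0.0394]
tcp_rot: [[0.709, 0.705, 0.001], [0.705, -0.709, -0.001], [0.0, 0.001, -1.0]]
force: [-0.6, -0.1, 6.1]
opening: 0.564
grasp_force: 30.0
```

Request:
play_rows([
  [[0,0,-20,0,0,0],[0,0,-40,0,0,0],[0,0,-45,0,0,0],[0,0,-35,0,0,0],[0,0,0,0,0,0]],
])

```text
time_s: 4.2
position: [0.5985, -0.2126, 0.184]
tcp_rot: [[0.709, 0.705, 0.01], [0.705, -0.709, -0.006], [0.003, 0.011, -1.0]]
force: [0.2, -0.8, -1.2]
opening: 0.571
grasp_force: 30.0
```

```bash
python3 - <<'E'
from h import *
s=bot.read_state();print(s['opening'],s['grasp_force'],s['force'])
p,R=rackpose((-.065,-.078,.031+.0085+.06));print(p)
go(p,R,10)
E
```

```text
0.5708046511304162 29.98257078230381 [ 0.2317864  -0.75763948 -1.18481643]
[0.47349998 0.03495586 0.17583995]
t 4.2 pos [ 0.5985 -0.2126  0.184 ] total mm(tool) [  86.  -263.7    5.5] rotdeg [ 12.4  -3.1 -29.5]
[8.6, -26.4, 0.6, 0.022, -0.005, -0.051]
[10.0, -25.9, 1.1, 0.022, -0.005, -0.051]
[11.3, -25.3, 1.6, 0.022, -0.005, -0.051]
[12.6, -24.6, 2.0, 0.022, -0.005, -0.051]
[13.8, -23.9, 2.5, 0.022, -0.005, -0.051]
[15.1, -23.1, 2.9, 0.022, -0.005, -0.051]
[16.2, -22.2, 3.3, 0.022, -0.005, -0.051]
[17.4, -21.3, 3.7, 0.022, -0.005, -0.051]
[18.5, -20.3, 4.1, 0.022, -0.005, -0.051]
[19.5, -19.2, 4.4, 0.022, -0.005, -0.051]
```

Request:
play_rows([
  [[9,-26,0,0.022,-0.005,-0.051],[10,-26,1,0.022,-0.005,-0.051],[11,-25,1.5,0.022,-0.005,-0.051],[13,-25,2,0.022,-0.005,-0.051],[14,-24,2.5,0.022,-0.005,-0.051]],
])

```text
time_s: 4.7
position: [0.5318, -0.0854, 0.175]
tcp_rot: [[0.506, 0.856, -0.106], [0.863, -0.503, 0.049], [-0.011, -0.116, -0.993]]
force: [-0.1, -0.0, -0.7]
opening: 0.566
grasp_force: 30.0
```

Request:
play_rows([
  [[15,-23,3,0.022,-0.005,-0.051],[16,-22,3,0.022,-0.005,-0.051],[17,-21,4,0.022,-0.005,-0.051],[18,-20,4,0.022,-0.005,-0.051],[19,-19,4,0.022,-0.005,-0.051]],
])

```text
time_s: 5.2
position: [0.4703, 0.0364, 0.1732]
tcp_rot: [[0.271, 0.938, -0.214], [0.962, -0.263, 0.068], [0.007, -0.225, -0.974]]
force: [0.1, 0.4, -1.8]
opening: 0.565
grasp_force: 30.0
```

Request:
play_rows([
  [[0,0,0,0,0,0],[0,0,0,0,0,0],[0,0,0,0,0,0]],
])

```text
time_s: 5.5
position: [0.4722, 0.0347, 0.174]
tcp_rot: [[0.274, 0.938, -0.211], [0.962, -0.266, 0.067], [0.007, -0.221, -0.975]]
force: [-0.4, -0.1, -1.5]
opening: 0.567
grasp_force: 30.0
```

```bash
python3 - <<'E'
from h import *
c=bot.capture('side');cv2.imwrite('pics/s2.png',cv2.resize(c['image'][80:300,180:440],None,fx=2,fy=2))
p,R=rackpose((-.065,-.078,.031+.0085+.003))
go(p,R,3)
E
```

```text
t 5.55 pos [0.4723 0.0346 0.1742] total mm(tool) [ 0.2  1.4 55.2] rotdeg [-0.8 -0.5 -0.3]
[0.1, 0.5, 18.4, -0.004, -0.003, -0.002]
[0.1, 0.4, 18.4, -0.004, -0.003, -0.002]
[0.2, 0.3, 18.4, -0.004, -0.003, -0.002]
```

View pics/s2.png

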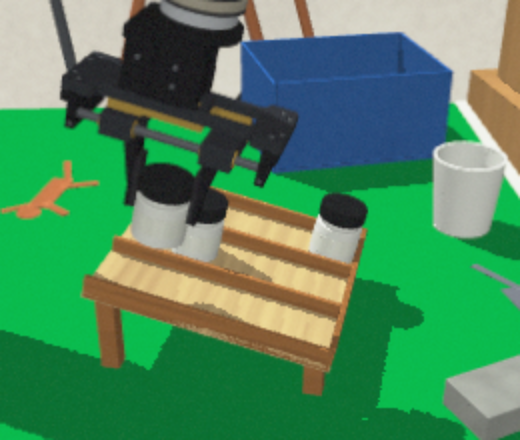

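The jar is held upright, square to the bed, and hangs above the upper right lane at crop (163,205). Lowering it.

Request:
play_rows([
  [[0,0.5,15,-0.004,-0.003,-0.002],[0,0.5,15,-0.004,-0.003,-0.002],[0,0.4,13,-0.004,-0.003,-0.001],[0,0,8,0,0,0],[0,0,0,0,0,0]],
])

```text
time_s: 6.05
position: [0.462, 0.0377, 0.1236]
tcp_rot: [[0.268, 0.942, -0.204], [0.964, -0.262, 0.056], [-0.001, -0.212, -0.977]]
force: [1.6, 0.1, -1.2]
opening: 0.565
grasp_force: 30.0
```

Request:
play_rows([
  [[0,0,2,0,0,0],[0,0,0,0,0,0]],
])

```text
time_s: 6.25
position: [0.4628, 0.0379, 0.1228]
tcp_rot: [[0.267, 0.943, -0.201], [0.964, -0.261, 0.055], [-0.0, -0.208, -0.978]]
force: [0.6, 0.3, -1.7]
opening: 0.57
grasp_force: 30.0
```

Request:
play_rows([
  [[0,0,2,0,0,0],[0,0,0,0,0,0]],
])

```text
time_s: 6.45
position: [0.4619, 0.0383, 0.1207]
tcp_rot: [[0.267, 0.942, -0.202], [0.964, -0.261, 0.055], [-0.0, -0.209, -0.978]]
force: [-0.3, 0.1, -1.1]
opening: 0.57
grasp_force: 30.0
```

Request:
play_rows([
  [[0,0,2,0,0,0],[0,0,0,0,0,0]],
])

```text
time_s: 6.65
position: [0.4613, 0.0385, 0.1186]
tcp_rot: [[0.266, 0.942, -0.202], [0.964, -0.261, 0.055], [-0.0, -0.21, -0.978]]
force: [-0.0, -0.3, -1.1]
opening: 0.567
grasp_force: 30.0
```

Request:
play_rows([
  [[0,0,1,0,0,0],[0,0,0,0,0,0]],
])

```text
time_s: 6.85
position: [0.4611, 0.0385, 0.1176]
tcp_rot: [[0.267, 0.942, -0.202], [0.964, -0.261, 0.055], [-0.001, -0.21, -0.978]]
force: [0.1, 0.5, -1.6]
opening: 0.565
grasp_force: 30.0
```

```bash
python3 - <<'E'
from h import *
p,R=rackpose((-.065,-.078,.0395))
go(p,R,1);print(bot.read_state()['force'])
E
```

```text
t 6.85 pos [0.4611 0.0385 0.1176] total mm(tool) [-0.1  0.5  0.3] rotdeg [-0.1  0.   0.1]
[-0.1, 0.5, 0.3, -0.002, 0.001, 0.001]
[ 0.14536599  0.54786632 -1.64520798]
```

Request:
play_rows([
  [[0,0,1,0,0,0],[0,0,0,0,0,0]],
])

```text
time_s: 7.05
position: [0.4612, 0.0385, 0.1173]
tcp_rot: [[0.267, 0.942, -0.202], [0.964, -0.261, 0.055], [-0.001, -0.209, -0.978]]
force: [-1.3, 0.0, 5.4]
opening: 0.569
grasp_force: 30.0
```

Request:
play_rows([
  [[0,0,1,0,0,0],[0,0,0,0,0,0]],
])

```text
time_s: 7.25
position: [0.4611, 0.0385, 0.1172]
tcp_rot: [[0.267, 0.943, -0.201], [0.964, -0.261, 0.055], [-0.001, -0.209, -0.978]]
force: [-1.4, 0.2, 11.7]
opening: 0.564
grasp_force: 30.0
```

Contact with the bed at the expected height. Releasing and retreating.

Request:
play_rows([
  [[0,0,-1,0,0,0],[0,0,0,0,0,0],[0,0,0,0,0,0],[0,0,0,0,0,0],[0,0,0,0,0,0]],
], fingers=0.9)

```text
time_s: 7.75
position: [0.4609, 0.0386, 0.1164]
tcp_rot: [[0.267, 0.942, -0.203], [0.964, -0.261, 0.055], [-0.001, -0.21, -0.978]]
force: [-0.4, 0.6, 0.1]
opening: 0.912
grasp_force: 0.0
```

Request:
play_rows([
  [[0,0,0,0,0,0],[0,0,-10,0,0,0],[0,0,-20,0,0,0],[0,0,-30,0,0,0],[0,0,-20,0,0,0]],
])

```text
time_s: 8.25
position: [0.4783, 0.0339, 0.197]
tcp_rot: [[0.267, 0.943, -0.2], [0.964, -0.261, 0.055], [-0.0, -0.207, -0.978]]
force: [0.7, -0.1, -0.6]
opening: 0.946
grasp_force: 0.0
```

Request:
play_rows([
  [[0,-30,0,0,0,0],[0,-30,0,0,0,0],[0,-5,0,0,0,0],[0,0,0,0,0,0],[0,0,0,0,0,0]],
], fingers=-1)

```text
time_s: 8.75
position: [0.4174, 0.0507, 0.2089]
tcp_rot: [[0.267, 0.943, -0.199], [0.964, -0.261, 0.055], [-0.0, -0.207, -0.978]]
force: [0.4, -0.0, -0.2]
opening: 0.583
grasp_force: 0.0
```

```bash
python3 - <<'E'
from h import *
v=np.load('rack.npy');R=rackR(v[3])
c=bot.capture('side');cv2.imwrite('pics/s3.png',cv2.resize(c['image'][80:300,180:440],None,fx=2,fy=2))
for m in bot.silhouettes(c,'jar_new_c')[:5]:
    b=box(m['pixels'])
    p,r=fitjar([(c,b)],R,v[:3]+R@np.array([-.06,-.05,.031]));print(np.round(m['centre']),round(m['confidence'],2),b,((p-v[:3])@R).round(3),r)
s=bot.read_state();print(s['opening'],'tcp in rack',((np.array(s['position'])-v[:3])@R).round(4))
E
```

```text
[253. 207.] 0.74 [242 189 273 229] [-0.068 -0.06   0.019] [ 0.3 -0.7 -0.1  0.7]
0.48804590405860343 tcp in rack [-0.1288 -0.0779  0.1193]
```

View pics/s3.png

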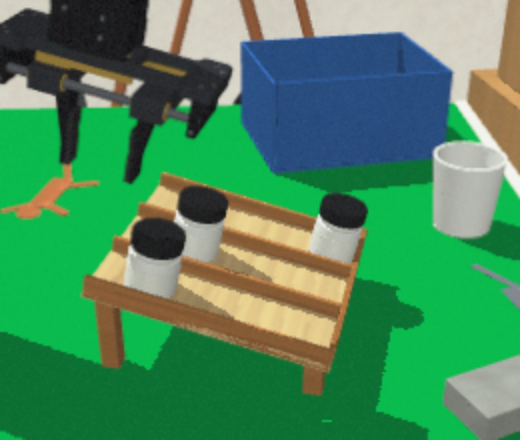

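The new jar stands upright in the right lane at crop (155,258). I'll close the fingers, lower them behind it and push.

Request:
play_rows([
  [[0,0,0,0,0,0],[0,0,0,0,0,0],[0,0,0,0,0,0],[0,0,0,0,0,0],[0,0,0,0,0,0]],
])

```text
time_s: 9.35
position: [0.4159, 0.0511, 0.2085]
tcp_rot: [[0.267, 0.942, -0.202], [0.964, -0.261, 0.055], [-0.0, -0.21, -0.978]]
force: [0.8, -0.5, -0.3]
opening: 0.047
grasp_force: 0.0
```

Request:
play_rows([
  [[0,0,20,0,0,0],[0,0,25,0,0,0],[0,0,25,0,0,0],[0,0,20,0,0,0],[0,0,0,0,0,0]],
])

```text
time_s: 9.85
position: [0.3956, 0.0564, 0.119]
tcp_rot: [[0.267, 0.941, -0.208], [0.964, -0.261, 0.056], [-0.001, -0.215, -0.977]]
force: [-0.9, 0.5, 0.3]
opening: 0.007
grasp_force: 0.0
```

```bash
cat > st.py <<'E'
from h import *
v=np.load('rack.npy');R=rackR(v[3]);s=bot.read_state()
print(s['time_s'],s['opening'],np.round(s['force'],1),'tcp in rack',((np.array(s['position'])-v[:3])@R).round(4))
E
python3 st.py
```

```text
9.85 0.006856556235556209 [-0.9  0.5  0.3] tcp in rack [-0.1323 -0.0782  0.0271]
```

Request:
play_rows([
  [[0,15,0,0,0,0],[0,15,0,0,0,0],[0,15,0,0,0,0],[0,15,0,0,0,0],[0,15,0,0,0,0]],
])

```text
time_s: 10.35
position: [0.4691, 0.0364, 0.106]
tcp_rot: [[0.266, 0.942, -0.202], [0.964, -0.261, 0.055], [-0.0, -0.209, -0.978]]
force: [-2.2, -0.1, 2.4]
opening: 0.006
grasp_force: 1.2
```

Request:
play_rows([
  [[0,15,0,0,0,0],[0,15,0,0,0,0],[0,15,0,0,0,0],[0,15,0,0,0,0],[0,10,0,0,0,0]],
])

```text
time_s: 10.85
position: [0.5358, 0.0179, 0.0913]
tcp_rot: [[0.267, 0.943, -0.201], [0.964, -0.261, 0.055], [-0.0, -0.208, -0.978]]
force: [-2.0, -0.3, 2.5]
opening: 0.005
grasp_force: 1.3
```

Request:
play_rows([
  [[0,10,0,0,0,0],[0,5,0,0,0,0],[0,5,0,0,0,0],[0,3,0,0,0,0],[0,0,0,0,0,0]],
])

```text
time_s: 11.35
position: [0.556, 0.0123, 0.0856]
tcp_rot: [[0.267, 0.942, -0.202], [0.964, -0.261, 0.055], [-0.001, -0.21, -0.978]]
force: [-2.4, 0.2, 3.4]
opening: 0.007
grasp_force: 1.4
```

```bash
python3 st.py
```

```text
11.35 0.006641380561791161 [-2.4  0.2  3.4] tcp in rack [ 0.0375 -0.0777  0.0291]
```

Request:
play_rows([
  [[0,4,0,0,0,0],[0,3,0,0,0,0],[0,0,0,0,0,0]],
])

```text
time_s: 11.65
position: [0.5628, 0.0104, 0.084]
tcp_rot: [[0.267, 0.942, -0.202], [0.964, -0.261, 0.055], [-0.0, -0.209, -0.978]]
force: [-2.4, 0.4, 2.5]
opening: 0.003
grasp_force: 1.2
```

Request:
play_rows([
  [[0,2,0,0,0,0],[0,0,0,0,0,0]],
])

```text
time_s: 11.85
position: [0.5634, 0.0103, 0.084]
tcp_rot: [[0.267, 0.942, -0.205], [0.964, -0.261, 0.056], [-0.001, -0.212, -0.977]]
force: [-4.2, 0.2, 8.2]
opening: 0.004
grasp_force: 3.4
```

Request:
play_rows([
  [[0,1,0,0,0,0],[0,0,0,0,0,0]],
])

```text
time_s: 12.05
position: [0.5639, 0.0102, 0.0841]
tcp_rot: [[0.266, 0.942, -0.206], [0.964, -0.26, 0.056], [-0.001, -0.213, -0.977]]
force: [-5.0, 1.2, 9.1]
opening: 0.001
grasp_force: 4.3
```

```bash
python3 st.py
```

```text
12.05 0.0013299756461240997 [-5.   1.2  9.1] tcp in rack [ 0.0457 -0.0777  0.0293]
```

The force rises at the stop, so the new jar is home. Now retreating and going for the stalled jar.

Request:
play_rows([
  [[0,-8,0,0,0,0],[0,-10,-10,0,0,0],[0,-25,-30,0,0,0],[0,-30,-30,0,0,0],[0,-40,-10,0,0,0]],
])

```text
time_s: 12.55
position: [0.4775, 0.0341, 0.1876]
tcp_rot: [[0.267, 0.944, -0.194], [0.964, -0.262, 0.054], [0.0, -0.202, -0.979]]
force: [0.6, 0.8, 0.3]
opening: 0.007
grasp_force: 0.0
```

Request:
play_rows([
  [[15,-40,0,0,0,0],[30,-10,0,0,0,0],[30,0,0,0,0,0],[5,0,0,0,0,0],[0,0,0,0,0,0]],
])

```text
time_s: 13.05
position: [0.4494, 0.1252, 0.1958]
tcp_rot: [[0.264, 0.943, -0.201], [0.964, -0.259, 0.054], [-0.001, -0.209, -0.978]]
force: [-0.7, -0.2, 0.4]
opening: 0.007
grasp_force: 0.0
```

```bash
python3 st.py; python3 - <<'E'
from h import *
go(*rackpose((-.118,.003,.027)),4)
v=np.load('rack.npy');R=rackR(v[3])
c=bot.capture('side');cv2.imwrite('pics/s4.png',cv2.resize(c['image'][80:300,180:440],None,fx=2,fy=2))
for m in bot.silhouettes(c,'jar_new_c')[:5]:
    b=box(m['pixels']);p,r=fitjar([(c,b)],R,v[:3]+R@np.array([.06,-.05,.031]));print(np.round(m['centre']),round(m['confidence'],2),((p-v[:3])@R).round(3))
E
```

```text
13.05 0.007029697497335 [-0.7 -0.2  0.4] tcp in rack [-0.1156  0.0025  0.1092]
t 13.05 pos [0.4494 0.1252 0.1958] total mm(tool) [ 0.6 -2.4 82.2] rotdeg [-0.   0.1  0.2]
[0.1, -0.6, 20.5, -0.0, 0.0, 0.001]
[0.1, -0.6, 20.5, -0.0, 0.0, 0.001]
[0.1, -0.6, 20.5, -0.0, 0.0, 0.001]
[0.1, -0.6, 20.5, -0.0, 0.0, 0.001]
[331. 231.] 0.76 [ 0.068 -0.05  -0.005]
```

View pics/s4.png

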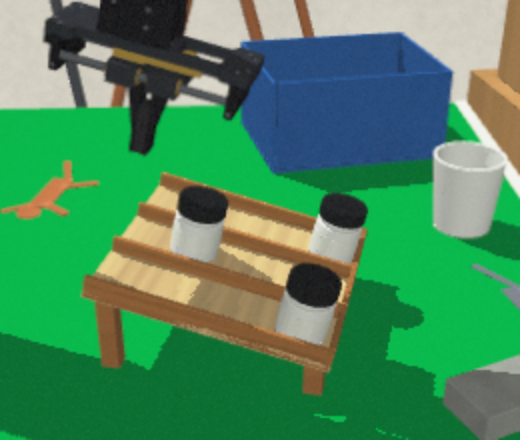

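The new jar stands at the stop at crop (309,305), and the stalled jar is untouched at (200,225). Pushing the stalled jar the same way.

Request:
play_rows([
  [[0,-1,20,0,0,0],[0,-1,25,0,0,0],[0,0,22,0,0,0],[0,0,14,0,0,0],[0,0,0,0,0,0]],
])

```text
time_s: 13.65
position: [0.4293, 0.1287, 0.1153]
tcp_rot: [[0.268, 0.941, -0.207], [0.963, -0.262, 0.055], [-0.002, -0.214, -0.977]]
force: [-0.1, 0.0, 0.2]
opening: 0.008
grasp_force: 0.0
```

Request:
play_rows([
  [[0,15,0,0,0,0],[0,15,0,0,0,0],[0,15,0,0,0,0],[0,15,0,0,0,0],[0,15,0,0,0,0]],
])

```text
time_s: 14.15
position: [0.5023, 0.1093, 0.102]
tcp_rot: [[0.268, 0.942, -0.202], [0.964, -0.262, 0.056], [-0.001, -0.21, -0.978]]
force: [-1.7, 0.5, 2.3]
opening: 0.003
grasp_force: 1.2
```

Request:
play_rows([
  [[0,15,0,0,0,0],[0,15,0,0,0,0],[0,15,0,0,0,0],[0,15,0,0,0,0],[0,5,0,0,0,0]],
])

```text
time_s: 14.65
position: [0.5643, 0.0921, 0.0885]
tcp_rot: [[0.268, 0.942, -0.201], [0.963, -0.262, 0.056], [-0.0, -0.209, -0.978]]
force: [-5.5, 1.8, 11.0]
opening: 0.004
grasp_force: 5.2
```

Request:
play_rows([
  [[0,5,0,0,0,0],[0,5,0,0,0,0],[0,3,0,0,0,0],[0,0,0,0,0,0]],
])

```text
time_s: 15.05
position: [0.5756, 0.0894, 0.0858]
tcp_rot: [[0.267, 0.942, -0.201], [0.964, -0.261, 0.055], [-0.0, -0.209, -0.978]]
force: [-1.3, 0.3, 2.2]
opening: 0.01
grasp_force: 0.7
```

```bash
python3 st.py
```

```text
15.05 0.009505481934412701 [-1.3  0.3  2.2] tcp in rack [0.0356 0.0018 0.0288]
```

Request:
play_rows([
  [[0,4,0,0,0,0],[0,3,0,0,0,0],[0,0,0,0,0,0]],
])

```text
time_s: 15.35
position: [0.5824, 0.0878, 0.083]
tcp_rot: [[0.267, 0.942, -0.201], [0.964, -0.261, 0.055], [-0.0, -0.209, -0.978]]
force: [0.2, -0.0, 0.7]
opening: 0.005
grasp_force: 0.6
```

Request:
play_rows([
  [[0,2,0,0,0,0],[0,0,0,0,0,0]],
])

```text
time_s: 15.55
position: [0.584, 0.0875, 0.0826]
tcp_rot: [[0.267, 0.942, -0.202], [0.964, -0.261, 0.055], [-0.001, -0.209, -0.978]]
force: [-1.5, -0.2, 2.6]
opening: 0.005
grasp_force: 1.1
```

Request:
play_rows([
  [[0,2,0,0,0,0],[0,0,0,0,0,0]],
])

```text
time_s: 15.75
position: [0.5861, 0.0869, 0.0822]
tcp_rot: [[0.267, 0.943, -0.201], [0.964, -0.261, 0.055], [-0.0, -0.209, -0.978]]
force: [-1.6, -0.6, 2.1]
opening: 0.003
grasp_force: 0.7
```

```bash
python3 st.py
```

```text
15.75 0.0026293327912197497 [-1.6 -0.6  2.1] tcp in rack [0.047  0.0023 0.0275]
```

Request:
play_rows([
  [[0,2,0,0,0,0],[0,0,0,0,0,0]],
])

```text
time_s: 15.95
position: [0.588, 0.0864, 0.0817]
tcp_rot: [[0.267, 0.943, -0.201], [0.964, -0.261, 0.055], [-0.0, -0.209, -0.978]]
force: [-0.0, 0.2, 0.8]
opening: 0.008
grasp_force: 0.5
```

Request:
play_rows([
  [[0,1,0,0,0,0],[0,0,0,0,0,0]],
])

```text
time_s: 16.15
position: [0.5887, 0.0862, 0.0816]
tcp_rot: [[0.267, 0.942, -0.202], [0.964, -0.261, 0.055], [-0.0, -0.209, -0.978]]
force: [-0.0, 0.2, 0.9]
opening: 0.008
grasp_force: 0.5
```

```bash
python3 st.py
```

```text
16.15 0.00787615405055171 [-0.   0.2  0.9] tcp in rack [0.0497 0.0022 0.0276]
```

```bash
python3 - <<'E'
from h import *
c=bot.capture('side');cv2.imwrite('pics/s5.png',cv2.resize(c['image'][140:290,210:390],None,fx=4,fy=4,interpolation=cv2.INTER_CUBIC))
E
```

```text
(no output)
```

View pics/s5.png

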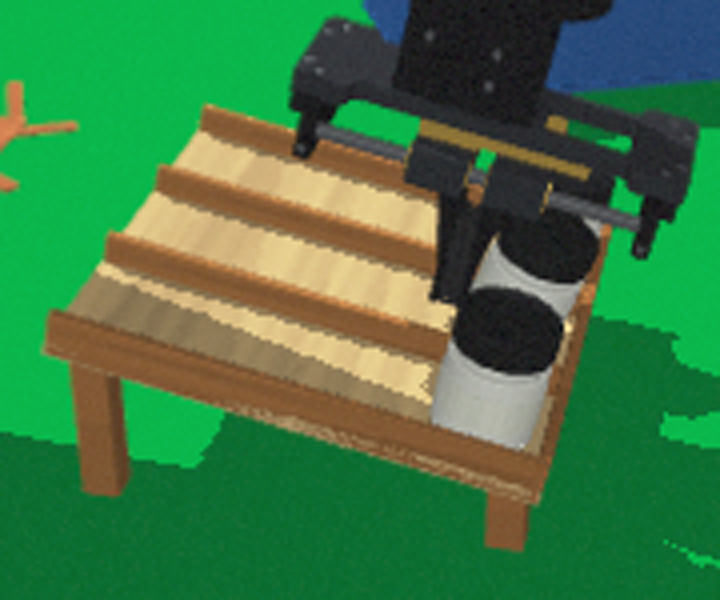

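The middle jar at crop (545,255) is close to the stop. The right jar at (490,370) may have a small gap. I'll back off and measure all three with both cameras.

Request:
play_rows([
  [[0,-8,0,0,0,0],[0,-10,-10,0,0,0],[0,-25,-30,0,0,0],[0,-30,-30,0,0,0],[0,-40,-10,0,0,0]],
])

```text
time_s: 16.7
position: [0.5002, 0.1112, 0.1868]
tcp_rot: [[0.267, 0.944, -0.194], [0.964, -0.262, 0.055], [0.001, -0.202, -0.979]]
force: [0.3, 0.1, -0.1]
opening: 0.007
grasp_force: 0.0
```

Request:
play_rows([
  [[0,-30,-20,0,0,0],[-35,-20,-20,0,0,0],[-40,0,-20,0,0,0],[-40,0,0,0,0,0],[-40,0,0,0,0,0]],
])

```text
time_s: 17.2
position: [0.4212, -0.0293, 0.2545]
tcp_rot: [[0.265, 0.943, -0.199], [0.964, -0.26, 0.054], [-0.001, -0.206, -0.979]]
force: [1.1, -0.1, 0.1]
opening: 0.008
grasp_force: 0.0
```

Request:
play_rows([
  [[-40,0,0,0,0,0],[-40,0,0,0,0,0],[-40,0,0,0,0,0],[-30,0,0,0,0,0],[0,0,0,0,0,0]],
])

```text
time_s: 17.7
position: [0.3812, -0.1758, 0.2537]
tcp_rot: [[0.271, 0.942, -0.2], [0.963, -0.265, 0.054], [-0.003, -0.207, -0.978]]
force: [-0.2, 0.2, -0.3]
opening: 0.005
grasp_force: 0.0
```

```bash
python3 st.py; python3 - <<'E'
from h import *
v=np.load('rack.npy');R=rackR(v[3]);f={}
cs={n:bot.capture(n) for n in('side','top')}
im=cs['top']['image'].copy();c=cs['top']
P=lambda q:tuple(int(round(x*8)) for x in proj(c,R@np.array(q)+v[:3])[0])
for y in(-.078,0,.078):
    for t in np.linspace(0,6.28,30): cv2.circle(im,P((.089+.025*np.cos(t),y+.025*np.sin(t),.062)),0,(255,0,255),-1,8,3)
a=cv2.resize(im[165:335,165:345],None,fx=2.2,fy=2.2,interpolation=cv2.INTER_CUBIC)
b=cv2.resize(cs['side']['image'][150:280,225:395],None,fx=2.3,fy=374/130,interpolation=cv2.INTER_CUBIC)
cv2.imwrite('pics/fin.png',np.hstack([a,b[:a.shape[0]]]) if b.shape[0]==a.shape[0] else a)
for n,c in cs.items():
    J={y:proj(c,v[:3]+R@np.array([.085,y,.031]))[0] for y in(-.078,0,.078)}
    for m in bot.silhouettes(c,'jar_stalled_c')[:6]:
        for y in J:
            if np.hypot(*(np.array(m['centre'])-J[y]))<15: f[y,n]=box(m['pixels'])
for y in(-.078,0,.078):
    o=[(cs[n],f[y,n]) for n in cs if (y,n) in f]
    if o: p,r=fitjar(o,R,v[:3]+R@np.array([.085,y,.031]));print(y,len(o),((p-v[:3])@R).round(4),r)
E
```

```text
17.7 0.00518687846188566 [-0.2  0.2 -0.3] tcp in rack [-0.1129 -0.3057  0.1689]
0 2 [0.082  0.0039 0.0345] [-3.3 -2.4 -0.6 12.3  0.  -0.9  0.2 -1.1]
0.078 1 [0.076  0.0753 0.0288] [ -0.6 -15.7   0.2  -3.6]
```

View pics/fin.png

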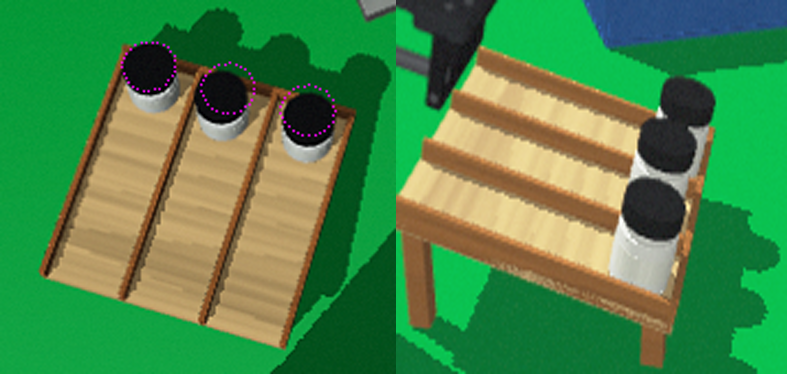

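The top view shows the home lid on its expected circle. The middle and right lids look a few mm uphill of theirs. I'll measure that from the lid blobs.

```bash
cat > lids.py <<'E'
from h import *
v=np.load('rack.npy');R=rackR(v[3]);c=bot.capture('top');k=8
g=cv2.resize(c['image'].max(2),None,fx=k,fy=k,interpolation=cv2.INTER_CUBIC)
o0=-R.T@v[:3]
for y in(-.078,0,.078):
    u0=proj(c,v[:3]+R@np.array([.085,y,.062]))[0]
    n,L,st,ce=cv2.connectedComponentsWithStats((g<45).astype(np.uint8))
    i=min((i for i in range(1,n) if st[i,4]>150*k*k and st[i,4]<900*k*k),key=lambda i:np.hypot(*((ce[i]+.5)/k-.5-u0)))
    o,d=ray(c,(ce[i]+.5)/k-.5);o=R.T@(o-v[:3]);d=R.T@d
    print(y,(o+d*(.060-o[2])/d[2]).round(4),st[i,4]/k/k,st[i,2:4]/k)
E
python3 lids.py
```

```text
-0.078 [ 0.0814 -0.0816  0.06  ] 452.296875 [24.5  24.25]
0 [0.0791 0.0037 0.06  ] 454.796875 [25.125 24.125]
0.078 [0.0869 0.077  0.06  ] 446.453125 [25.25 23.5 ]
```

Relative to the home jar, the right jar sits at about 83 mm and the middle one at about 81 mm. That is inside the limit, but only just. I'll finish each by closing the gripper along the lane, centred on the home position, so the pads square it up.

Request:
play_rows([
  [[40,35,0,0,0,0],[40,35,0,0,0,0],[40,35,0,0,0,0],[40,35,0,0,0,0],[40,35,0,0,0,0]],
], fingers=1)

```text
time_s: 18.45
position: [0.5884, -0.0314, 0.2181]
tcp_rot: [[0.264, 0.943, -0.202], [0.964, -0.258, 0.055], [-0.001, -0.21, -0.978]]
force: [0.3, -1.7, -0.8]
opening: 0.373
grasp_force: 0.0
```

Request:
play_rows([
  [[26,24,0,0,0,0],[0,0,20,0,0,0],[0,0,25,0,0,0],[0,0,0,0,0,0],[0,0,0,0,0,0]],
])

```text
time_s: 18.95
position: [0.6073, -0.0121, 0.1693]
tcp_rot: [[0.265, 0.943, -0.203], [0.964, -0.259, 0.055], [-0.0, -0.211, -0.978]]
force: [0.3, -0.5, 0.1]
opening: 0.837
grasp_force: 0.0
```

```bash
python3 st.py; python3 - <<'E'
from h import *
go(*rackpose((.085,-.080,.0405)),4)
E
```

```text
18.95 0.8373822434696189 [ 0.3 -0.5  0.1] tcp in rack [ 0.0747 -0.0875  0.1226]
t 18.95 pos [ 0.6073 -0.0121  0.1693] total mm(tool) [ 7.5 10.5 82. ] rotdeg [-0.2  0.1  0.2]
[1.9, 2.6, 20.5, -0.001, 0.0, 0.001]
[1.9, 2.6, 20.5, -0.001, 0.0, 0.001]
[1.9, 2.6, 20.5, -0.001, 0.0, 0.001]
[1.9, 2.6, 20.5, -0.001, 0.0, 0.001]
```

Request:
play_rows([
  [[7,10,0,0,0,0.004],[0,0,0,0,0,0],[0,0,0,0,0,0],[0,0,10,0,0,0],[0,0,20,0,0,0]],
])

```text
time_s: 19.45
position: [0.6141, -0.0079, 0.139]
tcp_rot: [[0.271, 0.942, -0.198], [0.963, -0.265, 0.054], [-0.001, -0.205, -0.979]]
force: [0.4, -0.8, -0.9]
opening: 1.001
grasp_force: 0.0
```

Request:
play_rows([
  [[0,0,20,0,0,0],[0,0,20,0,0,0],[0,0,11,0,0,0],[0,0,0,0,0,0],[0,0,0,0,0,0]],
])

```text
time_s: 19.95
position: [0.6028, -0.0048, 0.0883]
tcp_rot: [[0.271, 0.941, -0.202], [0.963, -0.265, 0.055], [-0.001, -0.209, -0.978]]
force: [0.3, -0.0, -0.2]
opening: 0.995
grasp_force: 0.0
```

```bash
python3 st.py
```

```text
19.95 0.9949380239638698 [ 0.3 -0.  -0.2] tcp in rack [ 0.0855 -0.0816  0.042 ]
```

Request:
play_rows([
  [[0,0,0,0,0,0],[0,0,0,0,0,0],[0,0,0,0,0,0],[0,0,0,0,0,0],[0,0,0,0,0,0]],
], fingers=0.16)

```text
time_s: 20.45
position: [0.6027, -0.0046, 0.0883]
tcp_rot: [[0.27, 0.941, -0.202], [0.963, -0.265, 0.055], [-0.001, -0.209, -0.978]]
force: [0.5, -0.3, 0.5]
opening: 0.64
grasp_force: 0.0
```

Request:
play_rows([
  [[0,0,0,0,0,0],[0,0,0,0,0,0],[0,1,0,0,0,0],[0,1,0,0,0,0],[0,0,0,0,0,0]],
])

```text
time_s: 20.95
position: [0.6045, -0.0052, 0.0876]
tcp_rot: [[0.27, 0.941, -0.202], [0.963, -0.265, 0.055], [-0.001, -0.209, -0.978]]
force: [-0.6, 0.3, 0.5]
opening: 0.58
grasp_force: 0.3
```

```bash
python3 st.py
```

```text
20.95 0.5801346339168917 [-0.6  0.3  0.5] tcp in rack [ 0.0873 -0.0816  0.0417]
```

Request:
play_rows([
  [[0,0,0,0,0,0],[0,0,0,0,0,0],[0,0,0,0,0,0],[0,0,0,0,0,0],[0,0,0,0,0,0]],
], fingers=1)

```text
time_s: 21.45
position: [0.6045, -0.0051, 0.0876]
tcp_rot: [[0.27, 0.941, -0.202], [0.963, -0.265, 0.055], [-0.001, -0.209, -0.978]]
force: [-0.0, -0.5, -1.2]
opening: 0.941
grasp_force: 0.0
```

Request:
play_rows([
  [[0,0,-10,0,0,0],[0,0,-25,0,0,0],[0,0,-30,0,0,0],[0,0,-15,0,0,0],[10,0,0,0,0,0]],
])

```text
time_s: 21.95
position: [0.6258, -0.0012, 0.1692]
tcp_rot: [[0.272, 0.942, -0.195], [0.962, -0.267, 0.054], [-0.001, -0.202, -0.979]]
force: [0.8, 0.3, 0.1]
opening: 0.998
grasp_force: 0.0
```

Request:
play_rows([
  [[30,-1,0,0,0,0],[35,-1,0,0,0,0],[10,0,0,0,0,0],[0,0,0,0,0,0],[0,0,0,0,0,0]],
])

```text
time_s: 22.45
position: [0.641, 0.0726, 0.1655]
tcp_rot: [[0.27, 0.941, -0.204], [0.963, -0.264, 0.055], [-0.002, -0.211, -0.978]]
force: [-0.5, -0.4, 0.1]
opening: 0.999
grasp_force: 0.0
```

```bash
python3 - <<'E'
from h import *
go(*rackpose((.085,.0035,.041)),4)
E
python3 st.py
```

```text
t 22.45 pos [0.641  0.0726 0.1655] total mm(tool) [ 0.5  0.  79.8] rotdeg [-0.2  0.1 -0.1]
[0.1, 0.0, 20.0, -0.001, 0.001, -0.001]
[0.1, -0.0, 20.0, -0.001, 0.001, -0.001]
[0.1, -0.0, 20.0, -0.001, 0.001, -0.001]
[0.1, -0.0, 20.0, -0.001, 0.001, -0.001]
22.45 0.9989414940159104 [-0.5 -0.4  0.1] tcp in rack [0.0852 0.0031 0.1208]
```

Request:
play_rows([
  [[0,0,15,0,0,0],[0,0,20,0,0,0],[0,0,20,0,0,0],[0,0,15,0,0,0],[0,0,9,0,0,0]],
])

```text
time_s: 22.95
position: [0.6244, 0.0757, 0.0874]
tcp_rot: [[0.272, 0.94, -0.205], [0.962, -0.266, 0.055], [-0.002, -0.212, -0.977]]
force: [-0.9, 0.2, -0.1]
opening: 1.001
grasp_force: 0.0
```

Request:
play_rows([
  [[0,0,0,0,0,0],[0,0,0,0,0,0],[0,0,0,0,0,0],[0,0,0,0,0,0],[0,0,0,0,0,0]],
], fingers=0.16)

```text
time_s: 23.45
position: [0.626, 0.0772, 0.0896]
tcp_rot: [[0.27, 0.942, -0.201], [0.963, -0.265, 0.055], [-0.001, -0.209, -0.978]]
force: [-1.1, 0.2, 1.4]
opening: 0.641
grasp_force: 0.5
```

Request:
play_rows([
  [[0,0,0,0,0,0],[0,0,0,0,0,0],[0,1,0,0,0,0],[0,1,0,0,0,0],[0,0,0,0,0,0]],
])

```text
time_s: 23.95
position: [0.6278, 0.0766, 0.0885]
tcp_rot: [[0.27, 0.941, -0.202], [0.963, -0.265, 0.055], [-0.001, -0.209, -0.978]]
force: [0.1, -0.1, 0.8]
opening: 0.582
grasp_force: 0.4
```

```bash
python3 st.py
```

```text
23.95 0.5819267995855193 [ 0.1 -0.1  0.8] tcp in rack [0.0877 0.0035 0.0426]
```

Request:
play_rows([
  [[0,0,0,0,0,0],[0,0,0,0,0,0],[0,0,0,0,0,0],[0,0,0,0,0,0],[0,0,0,0,0,0]],
], fingers=1)

```text
time_s: 24.45
position: [0.6277, 0.0766, 0.0885]
tcp_rot: [[0.27, 0.941, -0.202], [0.963, -0.265, 0.055], [-0.001, -0.209, -0.978]]
force: [-0.7, -0.4, 0.0]
opening: 0.942
grasp_force: 0.0
```

Request:
play_rows([
  [[0,0,-10,0,0,0],[0,0,-25,0,0,0],[0,0,-35,0,0,0],[0,0,-35,0,0,0],[0,-20,-20,0,0,0]],
])

```text
time_s: 24.95
position: [0.6377, 0.0739, 0.2183]
tcp_rot: [[0.271, 0.943, -0.194], [0.962, -0.266, 0.055], [-0.0, -0.202, -0.979]]
force: [-0.6, -0.2, 0.2]
opening: 1.004
grasp_force: 0.0
```

Request:
play_rows([
  [[-35,-35,0,0,0,0],[-40,-30,0,0,0,0],[-40,-30,0,0,0,0],[-40,-30,0,0,0,0],[-40,-30,0,0,0,0]],
])

```text
time_s: 25.45
position: [0.4341, -0.0727, 0.2487]
tcp_rot: [[0.27, 0.942, -0.2], [0.963, -0.264, 0.054], [-0.002, -0.208, -0.978]]
force: [-0.2, -0.9, 0.5]
opening: 0.998
grasp_force: 0.0
```

Request:
play_rows([
  [[-40,-20,0,0,0,0],[-40,0,0,0,0,0],[-40,0,0,0,0,0],[0,0,0,0,0,0],[0,0,0,0,0,0]],
])

```text
time_s: 25.95
position: [0.3841, -0.1825, 0.2526]
tcp_rot: [[0.273, 0.941, -0.201], [0.962, -0.267, 0.056], [-0.001, -0.209, -0.978]]
force: [1.0, 0.6, -0.3]
opening: 1.005
grasp_force: 0.0
```

```bash
python3 lids.py; python3 - <<'E'
from h import *
t=bot.capture('top')['image'];s=bot.capture('side')['image']
cv2.imwrite('pics/end.png',np.hstack([cv2.resize(t[165:335,165:345],(390,370)),cv2.resize(s[150:300,225:395],(390,370))]))
E
```

```text
-0.078 [ 0.0843 -0.0814  0.06  ] 449.375 [24.375 24.125]
0 [0.0844 0.0035 0.06  ] 453.9375 [25.875 24.125]
0.078 [0.0869 0.077  0.06  ] 446.03125 [25.375 23.5  ]
```

View pics/end.png

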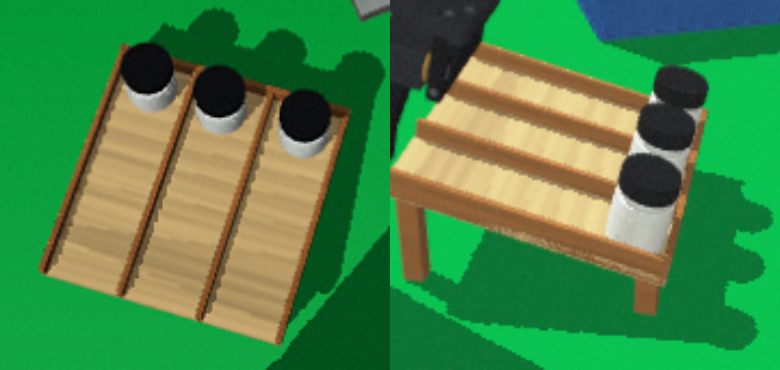

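All three jars stand upright in their own lanes. The new and middle jars are within about 3 mm of the home jar's x, at roughly 86 mm. The home jar hasn't moved and the robot touches nothing, so I'm handing in.

```bash
python3 -c "
from rig import bot
print(bot.hand_in())"
```

```text
the job is handed in; nothing more can be done
None
```

I handed the job in at about 26 s with all three jars upright in their own lanes, the new and stalled ones about 3 mm short of the back stop by camera measurement and the home jar unmoved; the hand-in gave no verdict.

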